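# Load the tube carrier and point out its first tube

## Robot

A 7-joint arm with a two-finger parallel gripper is mounted at the origin on a cart in front of the work surface, level with it; the furniture and walls round the work are solid. World frame = base frame: x ahead of the robot, y to its left, z up, the work surface at z = 0. Lengths are in m, angles in degrees, forces in N, time in s.
With the tool pointing down it reaches from about 0.425 to 0.875 m from the base axis. Payload 4.7 kg.
Tool frame: the origin (TCP) lies between the finger pads, 19 mm behind the fingertips; this is the grasp point; z points along the fingers, y is the line along which they close (so a half turn about z gives the same grasp; the last joint's range is limited). The gripper opens to 87 mm and grips with 3 to 60 N. Pads are 19 mm wide; open, the fingers measure 117 mm over their backs; the gripper's body (75 mm by 190 mm) begins 51 mm behind the grasp point.
Start: joints at [69.391, 18.392, -4.016, 83.108, 1.295, 78.541, -3.26], TCP at [0.237, -0.605, 0.241] pointing down, gripper open.
Joint ranges: [-163.93, 163.93], [-17.29, 119.83], [-79.2, 71.16], [3.27, 140.29], [-89.18, 269.18], [5.43, 117.66], [-154.24, 154.24]. Speed limits (degrees/s): [147.25, 147.25, 180, 180, 180, 180, 180].

## Interface

Orientations are given as [roll, pitch, yaw] about the fixed x, y, z axes, in that order (R = Rz(yaw) Ry(pitch) Rx(roll)).
In Python, from cell import env, viewer, boxes_of, masks_of gives the robot as it stands. The module is installed in compiled form; this text tells all that it offers.
- The arm moves only by the tool apply_moves, never from a script. Its argument "moves" is a list of rows, each a list of 7 numbers: the shift along the tool's x, y, z scaled (see below), then the turn, a rotation vector about the tool's x, y, z scaled (see below), then the opening, from 0 (shut) to 1 (fully open). A call has 1 to 20 rows; each row is the pose to reach, as a shift and turn from the pose commanded when the call began, along the tool's axes at that moment; what a row does not reach only later rows make up. The controller multiplies each number of a shift by 0.2 m and each number of a turn by 1.5 rad. A row lasts 1/10 s, in which the tool goes at most 50 mm and 8.59 degrees, less where a joint would pass 70% of its speed; a pose out of reach is approached as far as the arm can. A call with a number of a shift or a turn outside -1 to 1 is refused whole. A call with a gripper value outside its range is refused whole. The fingers move at their own pace and stop on an object; "grip_force" is the grip in N (left out, the last holds). Time passes only in rows, so rows that repeat a pose let the fingers close. It gives the time, the measured TCP pose, the force, the opening and the grip force at its end, in the units of the state.
- env.get_obs(): the state, without advancing time (a new reading comes with each control period).
- viewer.read_camera(name): name is "side" or "top"; returns the picture (480x640x3 uint8, red, green, blue); there is no depth.
- viewer.get_calibration(name): a dict with "fov_y" (degrees; the focal length in pixels is half the picture's height over the tangent of half this angle, whatever the lens; pixels are square), "cx", "cy" (the principal point, pixels), "position" and "orientation" of the camera in the world. Camera axes: x right, y up, looking along -z (the intrinsics and any distortion apply to the point x, -y, -z); pixel columns grow to the right and rows downward; lengths in m; the calibration is good to about 2 mm. A picture is of the moment at which its call begins. get_calibration takes no time and is no camera call.
- env.sign_off(): hands the job in; it is judged then, once.
Trained networks look in the newest picture that a camera, given by its name, has taken for a name from the list of things; names that differ only in an ending like _2 or _b are one class to them, and where a whole thing is asked for, a point or a joint stands for the part that bears it (a point fixed in the world has none). Each returns a list of dicts, best first, with "conf" (0 to 1); they miss things now and then, are a little off and sometimes report something else, mostly with a low value. They report only what shows in the picture. A call takes as long as a camera call.
- boxes_of(camera, target): "location" ([column, row] in pixels, amid what is visible of it).
- masks_of(camera, target): "pixels" (480x640 bool, what is visible of it) and "location" ([column, row] in pixels, amid what is visible of it).
The state is a dict: "time_s": time; "qpos": joint angles; "joint_velocities": joint speeds; "effort": joint torques, N m; "tool_pos": TCP position; "tool_rot": TCP orientation; "force": force on the tool from outside, world axes, zero at the start; "wrist_torque": the same for the moment, N m; "grip_width": finger opening in m; "grasp_force": force on a finger pad.
Only numpy, scipy, OpenCV 4.12 (cv2) and the standard library are available. Lean on these libraries where they do the work, as an engineer would, in place of code of your own. Each camera call takes 0.05 s, during which the arm holds its last target. There are 200 camera calls.

## Task

Push the tube carrier that sticks out of its bay fully home against the bay's end stop, then swing that bay's catch fully across behind it so that it is locked. Then show the position to be sampled first: point straight down at the tube nearest the end stop in that carrier, with the fingertips about a centimetre above the middle of its cap, and stay there for two seconds without touching any tube. Lift nothing, and leave the other, loaded carrier, its catch and the things lying round about as they are.

Things in the scene. Friction and masses are not known exactly. Their poses are not given: they have to be found in the camera images.
- carrier_out: Carrier to load: white plastic, five places in a row 20 mm apart, 110 mm long (x), 24 wide (y), 60 tall, 0.2 kg, tubes in places 1, 2, 4 counted from its +x end (to 95 mm high). Loose in its lane with 1.5 mm play each side; slides at 1 to 2.5 N. Origin: centre of underside; x along the lane towards the end stop, z up. Starts 40 to 60 mm short of the stop.
- stop_open (a point): Middle of the end stop's face in the bay to load, at the lane floor (11 mm above the worktop). x along the lane, into the stop; y across, to the left; z up. With the carrier fully home its origin is at x = -0.055, y = 0, z = 0 in this frame. The lane's rails are 20 mm high, 35 mm apart outside; they start at x = -0.172. The end stop is 43 mm high.
- pivot_open (a point): Hinge axis of the catch of the bay to load, at half height of its bar (48 mm above the worktop); axes as stop_open. Right of the lane: at x = -0.1175, y = -0.030 in stop_open's frame. The catch is a steel bar 10 mm wide, 8 mm high, underside 44 mm above the worktop, on a post; it reaches 47 mm from the axis, with an upright black knob at its end.
- catch_open (a joint): Angle of that catch, rad. 0 = open: bar points from the pivot along the lane, away from the stop (-x of pivot_open). Grows clockwise seen from above. 1.57 = shut, at its limit: bar points across the lane (+y), 2.5 mm behind a carrier that is home. Starts at 0 to 0.25; takes 0.03 N m and stays where left. A carrier that sticks out blocks it.
- carrier_out_cap1 (a point): Centre of the top of the first tube's cap in the carrier to load (nearest the end stop), which is the thing to point at; the cap is 16 mm across, the next tube stands 20 mm away. z up, x along the lane towards the stop. 106 mm above the worktop.
- tube_first: A stoppered blood tube, 16 mm across its cap, 91 mm long, standing upright and fixed in its place, cap up (cap top 95 mm above the carrier's underside). The entry's origin lies on the tube's side, halfway up; first place of the carrier to load, nearest the end stop: 40 mm from the carrier's origin along +x.
- tube_second: A stoppered blood tube, 16 mm across its cap, 91 mm long, standing upright and fixed in its place, cap up (cap top 95 mm above the carrier's underside). The entry's origin lies on the tube's side, halfway up; second place of the carrier to load, 20 mm from its origin along +x.
- tube_fourth: A stoppered blood tube, 16 mm across its cap, 91 mm long, standing upright and fixed in its place, cap up (cap top 95 mm above the carrier's underside). The entry's origin lies on the tube's side, halfway up; fourth place of the carrier to load, 20 mm from its origin along -x.
- carrier_in: The other carrier, of the same shape, already home and locked in the bay beside (84 mm to the left or to the right of the bay to load); four tubes. Leave it. Origin: centre of its underside.
- catch_full (a joint): Angle of the other bay's catch, shut (about 1.5) at the start. Leave it.
- other_1: A stoppered blood tube, 16 mm across its cap, 91 mm long, standing upright and fixed in its place, cap up (cap top 95 mm above the carrier's underside). The entry's origin lies on the tube's side, halfway up; first place of the other carrier. Leave it.
- other_2: A stoppered blood tube, 16 mm across its cap, 91 mm long, standing upright and fixed in its place, cap up (cap top 95 mm above the carrier's underside). The entry's origin lies on the tube's side, halfway up; second place of the other carrier. Leave it.
- other_3: A stoppered blood tube, 16 mm across its cap, 91 mm long, standing upright and fixed in its place, cap up (cap top 95 mm above the carrier's underside). The entry's origin lies on the tube's side, halfway up; third place of the other carrier. Leave it.
- other_5: A stoppered blood tube, 16 mm across its cap, 91 mm long, standing upright and fixed in its place, cap up (cap top 95 mm above the carrier's underside). The entry's origin lies on the tube's side, halfway up; fifth place of the other carrier. Leave it.
- timer: A white kitchen-type timer with a red knob, 62x62x35 mm, on the worktop left of the deck. Origin: centre of its underside. Leave it.
- vial_blue: A small white vial, 16 mm across, 34 mm tall, standing left of the deck. Origin: centre of its foot. Leave it.
- marker: A marker pen, 135 mm long, 17 mm thick, lying right of the deck. Origin: under its middle. Leave it.
- knob_open (a point): Middle of the catch's knob, 40.5 mm from the hinge axis, at the bar's half height plus 8 mm (56 mm above the worktop); the bar's end is 13 mm across there, and the knob's top is 14 mm above this point.

How it is judged:
By the outcome, as a careful person would: the job done as asked, in the order asked, and still so for the second after the job is handed in, with the robot touching nothing.
It also fails if it takes over 54 s, if anything falls off the work surface, if the arm or the gripper's body presses on something with over 40 N, if the wrist force passes 120 N, or if a joint passes its speed limit or range.

## Working session

There is one attempt and no reset: what is moved stays moved. The work goes in short steps, Python scripts to look and compute and a tool call to move; the robot and the scene stay as the last step left them, time stands still between calls to the robot, and variables do not carry over. Pictures are saved under pics/ and viewed, at most 11 in all, crops included, and the job is handed in when it is done.

Besides the shell and the picture viewer there is one more tool, called after "Request:" by a JSON object that holds its "fn" and its "kwargs". apply_moves: Moves the arm, as the interface text tells. Shifts and turns lie within -1 to 1; 1 stands for 0.2 m of shift or 1.5 rad of turn. Its arguments: {"type":"object","properties":{"moves":{"type":"array","items":{"type":"array","items":{"type":"number","minimum":-1,"maximum":1}}},"grip_force":{"type":"number"}},"required":["moves"]}

```bash
mkdir -p pics; python3 - <<'E'
from cell import env, viewer, boxes_of, masks_of
import cv2
o=env.get_obs();print({k:o[k] for k in('time_s','tool_pos','tool_rot','force','grip_width')})
for c in('side','top'):
    im=viewer.read_camera(c);cv2.imwrite(f'pics/{c}0.png',im[:,:,::-1]);print(c,viewer.get_calibration(c))
for c in('side','top'):
    for t in('carrier_out','carrier_in','catch_open','knob_open','tube_first','carrier_out_cap1','timer','marker'):
        print(c,t,[(round(d['conf'],2),[round(float(v)) for v in d['location']]) for d in boxes_of(c,t)[:5]])
E
```

```text
{'time_s': 0.0, 'tool_pos': array([ 0.23709538, -0.60466753,  0.2401664 ]), 'tool_rot': array([-1.79892098e+02,  8.21132949e-03,  2.14173877e+01]), 'force': array([0.09381516, 0.33470684, 0.2130768 ]), 'grip_width': 0.08718731959249369}
side {'fov_y': 54.14233408927728, 'cx': 306.8003620553983, 'cy': 240.9364247518261, 'position': array([0.22453141, 0.43516749, 0.40697711]), 'orientation': array([  68.27084922,    0.66893389, -162.24626836])}
top {'fov_y': 44.1355917718844, 'cx': 311.80116263869644, 'cy': 231.3657524811027, 'position': array([ 0.26667776, -0.30271045,  1.14011179]), 'orientation': array([ 11.79312509,  -0.11177169, -92.87496787])}
side carrier_out []
side carrier_in [(0.8, [295, 242]), (0.43, [292, 229])]
side catch_open [(0.6, [312, 270])]
side knob_open [(0.65, [258, 277]), (0.61, [313, 271]), (0.58, [246, 349])]
side tube_first [(0.68, [257, 279]), (0.5, [262, 250])]
side carrier_out_cap1 [(0.75, [283, 270]), (0.21, [246, 351])]
side timer [(0.67, [300, 370])]
side marker [(0.75, [382, 244])]
top carrier_out [(0.67, [282, 226])]
top carrier_in [(0.83, [333, 218])]
top catch_open [(0.45, [293, 248])]
top knob_open [(0.57, [296, 245])]
top tube_first [(0.32, [276, 233])]
top carrier_out_cap1 [(0.98, [282, 226]), (0.22, [327, 234])]
top timer [(0.96, [181, 293])]
top marker [(0.71, [434, 299])]
```

View pics/side0.png

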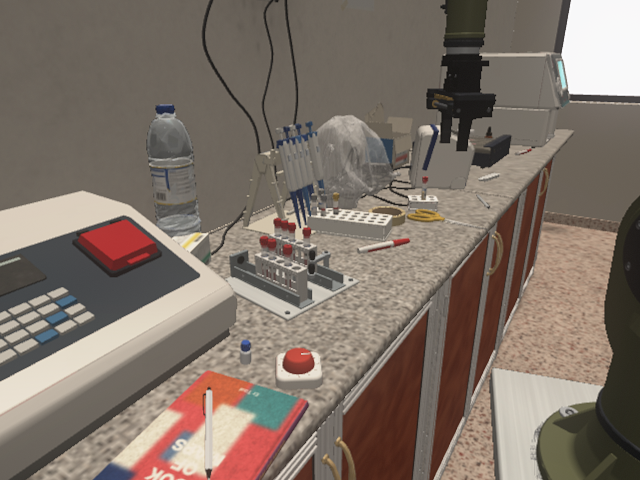

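```bash
python3 -c "
import cv2
i=cv2.imread('pics/top0.png');cv2.imwrite('pics/topc.png',cv2.resize(i[150:350,200:450],None,fx=3,fy=3,interpolation=2))"
```

```text
(no output)
```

View pics/topc.png

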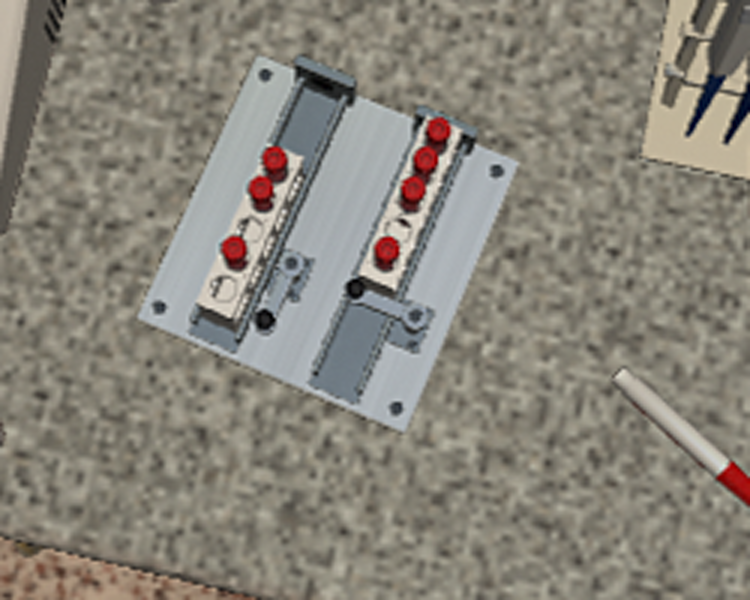

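```bash
cat > h.py <<'E'
import numpy as np
from scipy.spatial.transform import Rotation as R
from scipy.optimize import least_squares
from cell import env, viewer, boxes_of, masks_of
def proj(c,P):
    k=viewer.get_calibration(c);P=np.atleast_2d(P)
    q=(P-k['position'])@R.from_euler('xyz',k['orientation'],degrees=True).as_matrix()
    f=240/np.tan(np.radians(k['fov_y']/2))
    return np.c_[k['cx']+f*q[:,0]/-q[:,2],k['cy']+f*q[:,1]/q[:,2]]
def world(p,loc):  # stop frame -> world, p=(x,y,yaw)
    l=np.atleast_2d(loc);c,s=np.cos(p[2]),np.sin(p[2])
    return np.c_[p[0]+c*l[:,0]-s*l[:,1],p[1]+s*l[:,0]+c*l[:,1],l[:,2]]
E
python3 - <<'E'
from h import *
import cv2
cr=np.array([[275,158],[262,186],[234,247],[438,128],[426,157],[413,187],[387,247],[291,263],[415,316],[264,318],[356,287]],float)
px=200*np.array([1,0])+150*np.array([0,1])+(cr+.5)/3-.5
def model(p):
    d,a,b=p[3:6]
    L=[[-.015-d,0,.106],[-.035-d,0,.106],[-.075-d,0,.106]]+[[x,-.084,.106] for x in(-.015,-.035,-.055,-.095)]
    L+=[[-.1175,-.03,.052],[-.1175,-.114,.052]]
    L+=[[-.1175-.0405*np.cos(a),-.03+.0405*np.sin(a),.070],[-.1175-.0405*np.cos(b),-.114+.0405*np.sin(b),.070]]
    return world(p,L)
r=least_squares(lambda p:(proj('top',model(p))-px).ravel(),[.6,-.25,-.3,.05,.1,1.5])
print(r.x,np.abs(r.fun).max(),r.fun.reshape(-1,2).round(1).tolist())
s=proj('side',model(r.x));print(s.round(0).tolist())
im=cv2.imread('pics/side0.png')
im=cv2.resize(im[200:320,210:370],None,fx=5,fy=5,interpolation=2)
for u in s: cv2.circle(im,tuple(int(v) for v in (u-[210,200])*5+2),4,(0,255,0),1)
cv2.imwrite('pics/sidec.png',im)
E
```

```text
[ 0.60165383 -0.31191614 -0.45318293  0.0556137   0.0032315   1.55199112] 0.37521308938045195 [[-0.2, -0.4], [-0.3, 0.2], [0.0, -0.1], [0.3, -0.1], [0.0, 0.1], [0.1, -0.0], [0.2, 0.0], [0.1, 0.3], [0.1, 0.0], [0.0, -0.0], [-0.3, -0.1]]
[[264.0, 237.0], [271.0, 239.0], [287.0, 245.0], [277.0, 218.0], [284.0, 221.0], [291.0, 223.0], [306.0, 228.0], [295.0, 267.0], [326.0, 253.0], [311.0, 264.0], [312.0, 250.0]]
```

View pics/sidec.png

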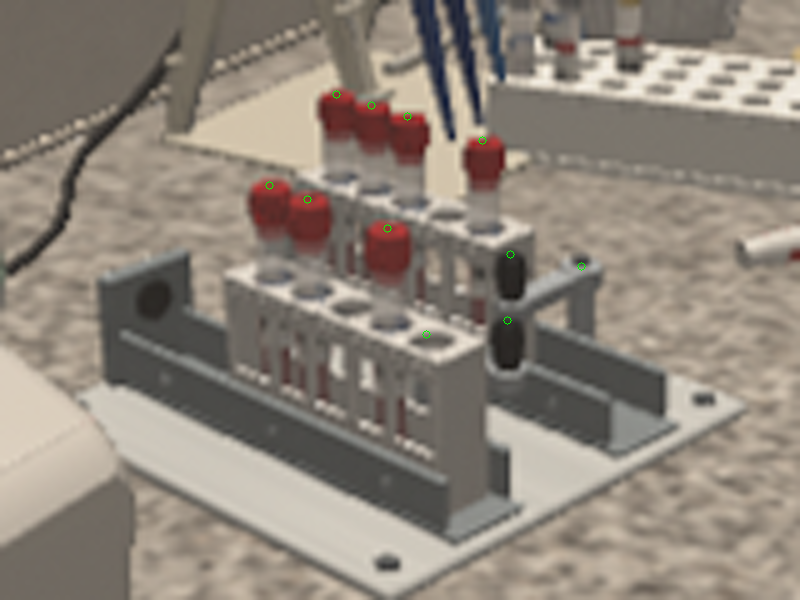

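```bash
cat >> h.py <<'E'
P=[0.6017,-0.3119,-0.4532]; LY=64.03  # stop pose, tool yaw with tool y along lane
def plan(*targets,yaw=LY):
    """rows for targets (stop-frame x,y; world TCP z), tool down"""
    o=env.get_obs();r0=R.from_euler('xyz',o['tool_rot'],degrees=True)
    print(round(o['time_s'],2),'local',here().round(4),o['tool_rot'].round(2),'F',o['force'].round(1))
    for t in targets:
        s=r0.inv().apply(world(P,t)[0]-o['tool_pos'])/.2
        w=(r0.inv()*R.from_euler('xyz',[180,0,yaw],degrees=True)).as_rotvec()/1.5
        print(t,s.round(3),w.round(3))
def here():
    d=env.get_obs()['tool_pos']-[P[0],P[1],0];c,s=np.cos(P[2]),np.sin(P[2])
    return np.array([c*d[0]+s*d[1],-s*d[0]+c*d[1],d[2]])
E
python3 -c "
from h import *
plan((-.205,0,.22))"
```

```text
0.9 local [-0.1992 -0.4232  0.2413] [179.99   0.    21.41] F [ 0.1 -0.1  0.2]
(-0.205, 0, 0.22) [ 1.538 -1.454  0.106] [ 0.     0.    -0.496]
```

Request:
{"fn": "apply_moves", "kwargs": {"moves": [[0.2, -0.19, 0, 0, 0, -0.1, 0], [0.4, -0.38, 0, 0, 0, -0.2, 0], [0.6, -0.57, 0, 0, 0, -0.3, 0], [0.8, -0.76, 0.02, 0, 0, -0.4, 0], [1, -0.95, 0.05, 0, 0, -0.496, 0], [1, -0.95, 0.05, 0, 0, -0.496, 0], [1, -0.95, 0.05, 0, 0, -0.496, 0], [1, -0.95, 0.05, 0, 0, -0.496, 0]]}}

```text
time_s: 1.7
tool_pos: [0.3542, -0.3553, 0.2316]
tool_rot: [180.0, 0.1, 64.1]
force: [-1.0, -0.3, -0.6]
grip_width: 0.031
grasp_force: 0.0
```

```bash
python3 -c "
from h import *
plan((-.205,0,.22),(-.205,0,.062))"
```

```text
1.7 local [-0.2035 -0.1474  0.2316] [1.7997e+02 7.0000e-02 6.4100e+01] F [-1.  -0.3 -0.6]
(-0.205, 0, 0.22) [ 0.737 -0.007  0.057] [0.    0.001 0.001]
(-0.205, 0, 0.062) [ 0.738 -0.007  0.847] [0.    0.001 0.001]
```

Request:
{"fn": "apply_moves", "kwargs": {"moves": [[0.25, -0.01, 0.02, 0, 0, 0, 0], [0.5, -0.01, 0.04, 0, 0, 0, 0], [0.738, -0.01, 0.057, 0, 0, 0, 0], [0.738, -0.01, 0.057, 0, 0, 0, 0], [0.738, -0.01, 0.25, 0, 0, 0, 0], [0.738, -0.01, 0.45, 0, 0, 0, 0], [0.738, -0.01, 0.65, 0, 0, 0, 0], [0.738, -0.01, 0.8, 0, 0, 0, 0], [0.738, -0.01, 0.84, 0, 0, 0, 0], [0.738, -0.01, 0.84, 0, 0, 0, 0], [0.738, -0.01, 0.84, 0, 0, 0, 0]]}}

```text
time_s: 2.8
tool_pos: [0.4179, -0.223, 0.0647]
tool_rot: [179.9, 0.0, 64.0]
force: [0.2, 0.1, 0.2]
grip_width: 0.0003
grasp_force: 0.0
```

```bash
python3 -c "
from h import *
import cv2
plan((-.195,0,.062),(-.125,0,.062),(-.122,0,.062))
a=viewer.read_camera('side')[190:330,200:390]
cv2.imwrite('pics/s1.png',cv2.resize(a,None,fx=4,fy=4)[:,:,::-1])"
```

```text
2.8 local [-0.2041 -0.0005  0.0647] [1.7986e+02 2.0000e-02 6.3970e+01] F [0.2 0.1 0.2]
(-0.195, 0, 0.062) [0.003 0.046 0.014] [ 0.002  0.    -0.001]
(-0.125, 0, 0.062) [0.003 0.396 0.014] [ 0.002  0.    -0.001]
(-0.122, 0, 0.062) [0.003 0.411 0.014] [ 0.002  0.    -0.001]
```

View pics/s1.png

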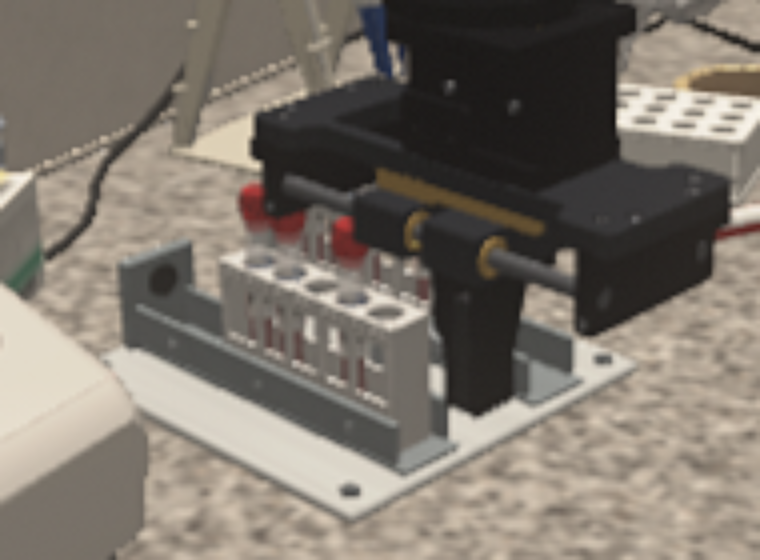

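Request:
{"fn": "apply_moves", "kwargs": {"moves": [[0.003, 0, 0, -0.07, 0, 0, 0], [0.003, 0, 0.03, -0.14, 0, 0, 0], [0.003, 0, 0.05, -0.14, 0, 0, 0], [0.003, 0.03, 0.05, -0.14, 0, 0, 0], [0.003, 0.06, 0.05, -0.14, 0, 0, 0], [0.003, 0.08, 0.05, -0.14, 0, 0, 0], [0.003, 0.1, 0.05, -0.14, 0, 0, 0], [0.003, 0.12, 0.05, -0.14, 0, 0, 0], [0.003, 0.14, 0.05, -0.14, 0, 0, 0], [0.003, 0.16, 0.05, -0.14, 0, 0, 0], [0.003, 0.18, 0.05, -0.14, 0, 0, 0], [0.003, 0.2, 0.05, -0.14, 0, 0, 0], [0.003, 0.2, 0.05, -0.14, 0, 0, 0]]}}

```text
time_s: 4.15
tool_pos: [0.4539, -0.239, 0.0533]
tool_rot: [167.9, -0.0, 64.0]
force: [-0.3, 0.1, -0.9]
grip_width: 0.0005
grasp_force: 0.0
```

```bash
python3 -c "
from h import *
import cv2
print(here(),env.get_obs()['tool_rot'],env.get_obs()['force'])
a=viewer.read_camera('side')[190:330,200:390]
cv2.imwrite('pics/s2.png',cv2.resize(a,None,fx=4,fy=4)[:,:,::-1])"
```

```text
[-0.16478769  0.00087889  0.05333079] [ 1.67902931e+02 -1.11429783e-02  6.40489016e+01] [-0.31250552  0.0878318  -0.90325971]
```

View pics/s2.png

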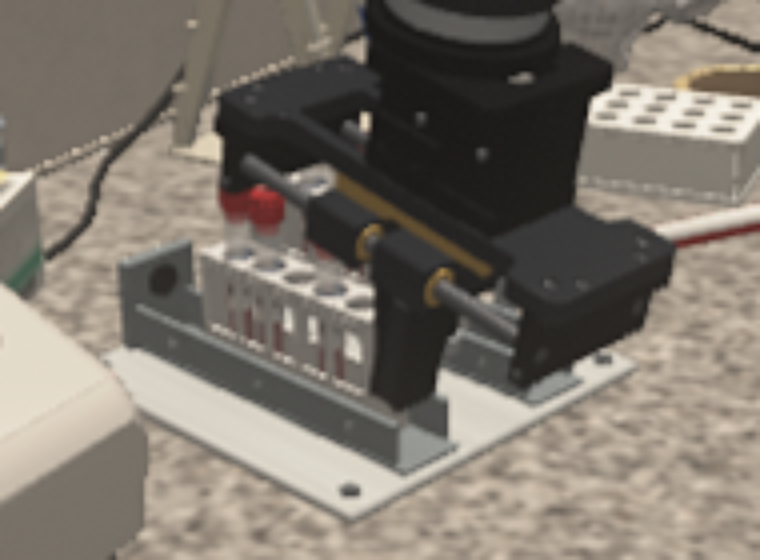

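Request:
{"fn": "apply_moves", "kwargs": {"moves": [[-0.002, 0.02, 0.004, 0, 0, 0, 0], [-0.004, 0.04, 0.008, 0, 0, 0, 0], [-0.004, 0.06, 0.012, 0, 0, 0, 0], [-0.004, 0.08, 0.017, 0, 0, 0, 0], [-0.004, 0.1, 0.021, 0, 0, 0, 0], [-0.004, 0.12, 0.025, 0, 0, 0, 0], [-0.004, 0.14, 0.029, 0, 0, 0, 0], [-0.004, 0.155, 0.032, 0, 0, 0, 0], [-0.004, 0.165, 0.035, 0, 0, 0, 0], [-0.004, 0.17, 0.036, 0, 0, 0, 0], [-0.004, 0.175, 0.037, 0, 0, 0, 0], [-0.004, 0.178, 0.038, 0, 0, 0, 0]]}}

```text
time_s: 5.4
tool_pos: [0.4856, -0.2553, 0.0533]
tool_rot: [168.0, 0.0, 64.0]
force: [-3.0, 0.7, 2.0]
grip_width: 0.0002
grasp_force: 1.6
```

```bash
python3 -c "
from h import *
print(here(),env.get_obs()['tool_rot'],env.get_obs()['force'])"
```

```text
[-1.29210638e-01  4.09489293e-05  5.33121722e-02] [1.67965208e+02 1.05136047e-02 6.40468531e+01] [-2.9711126   0.68129951  1.98537499]
```

Request:
{"fn": "apply_moves", "kwargs": {"moves": [[0, 0.005, 0.001, 0, 0, 0, 0], [0, 0.01, 0.002, 0, 0, 0, 0], [0, 0.01, 0.002, 0, 0, 0, 0]]}}

```text
time_s: 5.7
tool_pos: [0.4877, -0.2563, 0.0533]
tool_rot: [167.9, 0.0, 64.1]
force: [-1.6, 1.0, -0.2]
grip_width: 0.0005
grasp_force: 0.8
```

```bash
python3 -c "
from h import *
print(here(),env.get_obs()['tool_rot'],env.get_obs()['force'])"
```

```text
[-1.26861577e-01  5.95673223e-05  5.33227438e-02] [1.67931442e+02 1.94352582e-03 6.40503323e+01] [-1.6235615   0.97554648 -0.1726399 ]
```

Still sliding freely; push a bit further until the force rises.

Request:
{"fn": "apply_moves", "kwargs": {"moves": [[0, 0.005, 0.001, 0, 0, 0, 0], [0, 0.01, 0.002, 0, 0, 0, 0], [0, 0.01, 0.002, 0, 0, 0, 0]]}}

```text
time_s: 6.0
tool_pos: [0.4895, -0.2572, 0.0533]
tool_rot: [167.9, 0.0, 64.0]
force: [-2.5, 1.1, 0.3]
grip_width: 0.0003
grasp_force: 0.8
```

```bash
python3 -c "
from h import *
print(here(),env.get_obs()['tool_rot'],env.get_obs()['force'])"
```

```text
[-1.24857503e-01  5.21684131e-05  5.33181193e-02] [1.67939212e+02 7.85259982e-04 6.40461733e+01] [-2.48465827  1.12414839  0.30583026]
```

Request:
{"fn": "apply_moves", "kwargs": {"moves": [[0, 0.005, 0.001, 0, 0, 0, 0], [0, 0.01, 0.002, 0, 0, 0, 0], [0, 0.015, 0.003, 0, 0, 0, 0], [0, 0.015, 0.003, 0, 0, 0, 0]]}}

```text
time_s: 6.4
tool_pos: [0.4917, -0.2583, 0.0533]
tool_rot: [168.0, 0.0, 64.0]
force: [-3.8, 2.6, 2.7]
grip_width: 0.0005
grasp_force: 2.3
```

```bash
python3 -c "
from h import *
import cv2
print(here(),env.get_obs()['tool_rot'],env.get_obs()['force'])
a=viewer.read_camera('side')[190:330,200:390]
cv2.imwrite('pics/s3.png',cv2.resize(a,None,fx=4,fy=4)[:,:,::-1])"
```

```text
[-1.22372945e-01  3.41162199e-05  5.32764433e-02] [1.68020276e+02 9.88775720e-03 6.40437012e+01] [-3.84383777  2.62593922  2.66456768]
```

View pics/s3.png

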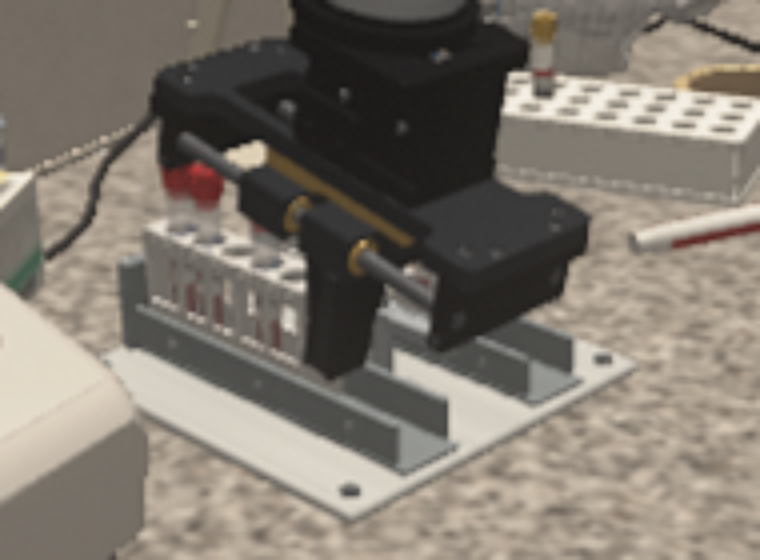

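Request:
{"fn": "apply_moves", "kwargs": {"moves": [[0, 0.005, 0.001, 0, 0, 0, 0], [0, 0.01, 0.002, 0, 0, 0, 0], [0, 0.01, 0.002, 0, 0, 0, 0]]}}

```text
time_s: 6.75
tool_pos: [0.4919, -0.2583, 0.0528]
tool_rot: [168.3, 0.0, 64.0]
force: [-8.6, 4.9, 8.9]
grip_width: 0.0004
grasp_force: 5.6
```

```bash
python3 -c "
from h import *
print(here(),env.get_obs()['tool_rot'],env.get_obs()['force'])
print(boxes_of('side','tube_first')[:3] if viewer.read_camera('side') is not None else 0)"
```

```text
[-1.22200676e-01  5.14602546e-05  5.28409816e-02] [1.68251710e+02 3.49077419e-02 6.40429598e+01] [-8.58769056  4.93761117  8.88993467]
[{'location': [244.7, 237.5], 'conf': 0.73}]
```

Request:
{"fn": "apply_moves", "kwargs": {"moves": [[0, -0.03, -0.006, 0, 0, 0, 0], [0, -0.1, -0.021, 0, 0, 0, 0], [0, -0.2, -0.042, 0, 0, 0, 0], [0, -0.2, -0.042, 0, 0, 0, 0], [0, -0.16, -0.24, 0, 0, 0, 0], [0, -0.117, -0.433, 0, 0, 0, 0], [0, -0.117, -0.433, 0.07, 0, 0, 0], [0, -0.117, -0.433, 0.14, 0, 0, 0], [-0.27, -0.117, -0.433, 0.14, 0, 0, 0], [-0.5, -0.117, -0.433, 0.14, 0, 0, 0], [-0.5, -0.117, -0.433, 0.14, 0, 0, 0], [-0.5, -0.117, -0.433, 0.14, 0, 0, 0]]}}

```text
time_s: 8.05
tool_pos: [0.4135, -0.3334, 0.1333]
tool_rot: [179.9, 0.0, 63.8]
force: [0.9, 0.5, 0.5]
grip_width: 0.0003
grasp_force: 0.0
```

```bash
python3 -c "
from h import *
import cv2
print(here(),env.get_obs()['tool_rot'],env.get_obs()['force'])
a=viewer.read_camera('top')[150:350,200:450]
cv2.imwrite('pics/t2.png',cv2.resize(a,None,fx=3,fy=3,interpolation=2)[:,:,::-1])"
```

```text
[-0.15982065 -0.10175041  0.13328624] [1.79876603e+02 6.65708268e-03 6.38278725e+01] [0.87104315 0.4766125  0.47341721]
```

View pics/t2.png

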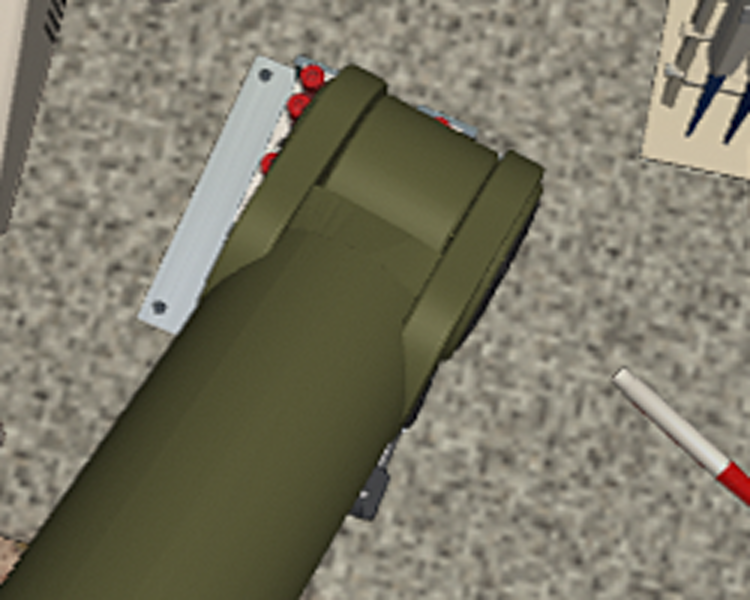

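```bash
python3 -c "
from h import *
print((proj('top',world(P,[-.015,0,.106]))-[200,150]+.5)*3-.5)
plan((-.166,-.054,.13),(-.166,-.054,.066))
for a in np.linspace(0,1.65,12):
    C=np.array([-.1175,-.03])+.038*np.array([-np.cos(a),np.sin(a)])-.006*np.array([np.sin(a),np.cos(a)])-[.0085,.0095]
    d=(C-[-.166,-.054])/.2; print(round(a,2),'x(tool)',d[1].round(3),'y(tool)',d[0].round(3))
"
```

```text
[[310.82250065  75.16446001]]
8.1 local [-0.1599 -0.0999  0.1333] [ 1.7989e+02 -2.0000e-02  6.4000e+01] F [ 0.9  0.7 -0.2]
(-0.166, -0.054, 0.13) [ 0.23  -0.031  0.017] [ 0.001 -0.    -0.   ]
(-0.166, -0.054, 0.066) [ 0.229 -0.031  0.337] [ 0.001 -0.    -0.   ]
0.0 x(tool) 0.042 y(tool) 0.01
0.15 x(tool) 0.071 y(tool) 0.008
0.3 x(tool) 0.1 y(tool) 0.01
0.45 x(tool) 0.128 y(tool) 0.016
0.6 x(tool) 0.155 y(tool) 0.026
0.75 x(tool) 0.18 y(tool) 0.041
0.9 x(tool) 0.203 y(tool) 0.058
1.05 x(tool) 0.222 y(tool) 0.079
1.2 x(tool) 0.239 y(tool) 0.103
1.35 x(tool) 0.251 y(tool) 0.129
1.5 x(tool) 0.26 y(tool) 0.157
1.65 x(tool) 0.264 y(tool) 0.185
```

Request:
{"fn": "apply_moves", "kwargs": {"moves": [[0.12, -0.03, 0.02, 0, 0, 0, 0], [0.23, -0.03, 0.02, 0, 0, 0, 0], [0.23, -0.03, 0.02, 0, 0, 0, 0], [0.23, -0.03, 0.15, 0, 0, 0, 0], [0.23, -0.03, 0.26, 0, 0, 0, 0], [0.23, -0.03, 0.335, 0, 0, 0, 0], [0.23, -0.03, 0.335, 0, 0, 0, 0], [0.23, -0.03, 0.335, 0, 0, 0, 0]]}}

```text
time_s: 8.9
tool_pos: [0.4285, -0.2873, 0.0665]
tool_rot: [180.0, -0.0, 64.1]
force: [-0.4, -0.4, 0.3]
grip_width: 0.0002
grasp_force: 0.0
```

```bash
python3 -c "
from h import *
import cv2
plan((-.166,-.054,.066))
a=viewer.read_camera('side')[190:330,200:390]
cv2.imwrite('pics/s4.png',cv2.resize(a,None,fx=4,fy=4)[:,:,::-1])"
```

```text
8.9 local [-0.1665 -0.0537  0.0665] [179.97  -0.    64.08] F [-0.4 -0.4  0.3]
(-0.166, -0.054, 0.066) [-0.001  0.003  0.003] [ 0.    -0.     0.001]
```

View pics/s4.png

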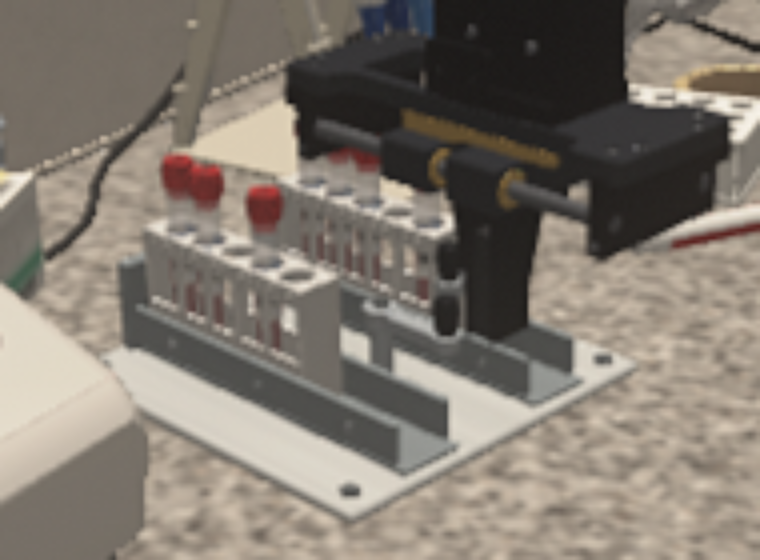

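Request:
{"fn": "apply_moves", "kwargs": {"moves": [[0.04, 0.01, 0, 0, 0, 0, 0], [0.07, 0.01, 0, 0, 0, 0, 0], [0.1, 0.012, 0, 0, 0, 0, 0], [0.128, 0.018, 0, 0, 0, 0, 0], [0.155, 0.028, 0, 0, 0, 0, 0], [0.18, 0.042, 0, 0, 0, 0, 0], [0.203, 0.06, 0, 0, 0, 0, 0], [0.222, 0.08, 0, 0, 0, 0, 0], [0.24, 0.103, 0, 0, 0, 0, 0], [0.25, 0.13, 0, 0, 0, 0, 0], [0.257, 0.15, 0, 0, 0, 0, 0], [0.26, 0.165, 0, 0, 0, 0, 0], [0.26, 0.165, 0, 0, 0, 0, 0]]}}

```text
time_s: 10.25
tool_pos: [0.4809, -0.2548, 0.0661]
tool_rot: [180.0, -0.0, 64.1]
force: [-1.3, 0.5, -1.2]
grip_width: 0.0002
grasp_force: 0.0
```

```bash
python3 -c "
from h import *
import cv2
plan((-.130,-.0015,.066))
a=viewer.read_camera('side')[190:330,200:390]
cv2.imwrite('pics/s5.png',cv2.resize(a,None,fx=4,fy=4)[:,:,::-1])"
```

```text
10.25 local [-0.1336 -0.0016  0.0661] [ 1.7999e+02 -3.0000e-02  6.4060e+01] F [-1.3  0.5 -1.2]
(-0.13, -0.0015, 0.066) [0.    0.018 0.   ] [ 0. -0.  0.]
```

View pics/s5.png

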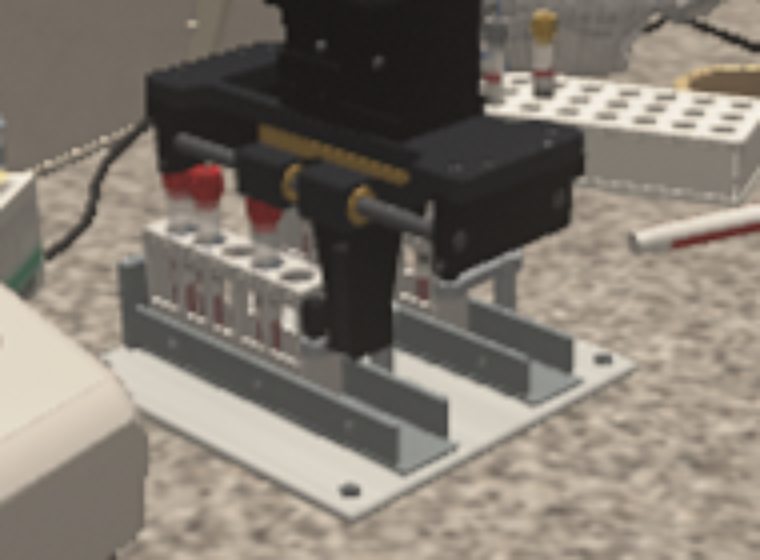

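The view shows the catch nearly across behind the carrier, with the knob at about (315,315) in front of the finger. I'll push on gently to the limit.

Request:
{"fn": "apply_moves", "kwargs": {"moves": [[0, 0.005, 0, 0, 0, 0, 0], [0, 0.01, 0, 0, 0, 0, 0], [0, 0.015, 0, 0, 0, 0, 0], [0, 0.02, 0, 0, 0, 0, 0], [0, 0.02, 0, 0, 0, 0, 0]]}}

```text
time_s: 10.8
tool_pos: [0.4822, -0.2559, 0.0658]
tool_rot: [-179.7, 0.0, 64.1]
force: [-6.1, 2.1, 4.7]
grip_width: 0.0004
grasp_force: 3.2
```

```bash
python3 -c "
from h import *
plan((-.130,-.0015,.066))"
```

```text
10.8 local [-0.132  -0.002   0.0658] [-1.7973e+02  2.0000e-02  6.4050e+01] F [-6.1  2.1  4.7]
(-0.13, -0.0015, 0.066) [ 0.002  0.01  -0.001] [-0.003  0.     0.   ]
```

Request:
{"fn": "apply_moves", "kwargs": {"moves": [[0, -0.03, 0, 0, 0, 0, 0], [0, -0.13, 0, 0, 0, 0, 0], [0, -0.13, 0, 0, 0, 0, 0], [0, -0.13, -0.2, 0, 0, 0, 0], [0, -0.13, -0.4, 0, 0, 0, 0], [0, -0.13, -0.5, 0, 0, 0, 0], [0, -0.13, -0.5, 0, 0, 0, 0]]}}

```text
time_s: 11.5
tool_pos: [0.4637, -0.247, 0.1703]
tool_rot: [179.5, 0.1, 64.0]
force: [-0.3, -1.0, 0.3]
grip_width: 0.0004
grasp_force: 0.0
```

```bash
python3 -c "
from h import *
import cv2
print((proj('side',world(P,[[-.015,0,.106],[-.035,0,.106],[-.075,0,.106],[-.1175,.0105,.070],[-.1175,-.0735,.07]]))-[200,190]+.5)*4-.5)
plan((-.015,0,.165),(-.015,0,.135))
a=viewer.read_camera('side')[190:330,200:390]
cv2.imwrite('pics/s6.png',cv2.resize(a,None,fx=4,fy=4,interpolation=2)[:,:,::-1])"
```

```text
[[176.02891687 159.3323383 ]
 [203.89740005 169.51155835]
 [262.22950746 190.81789762]
 [313.2447997  299.09362043]
 [446.58002482 242.92098142]]
11.5 local [-0.1525 -0.0021  0.1703] [1.7947e+02 7.0000e-02 6.4030e+01] F [-0.3 -1.   0.3]
(-0.015, 0, 0.165) [0.011 0.687 0.033] [ 0.006  0.001 -0.   ]
(-0.015, 0, 0.135) [0.011 0.686 0.183] [ 0.006  0.001 -0.   ]
```

View pics/s6.png

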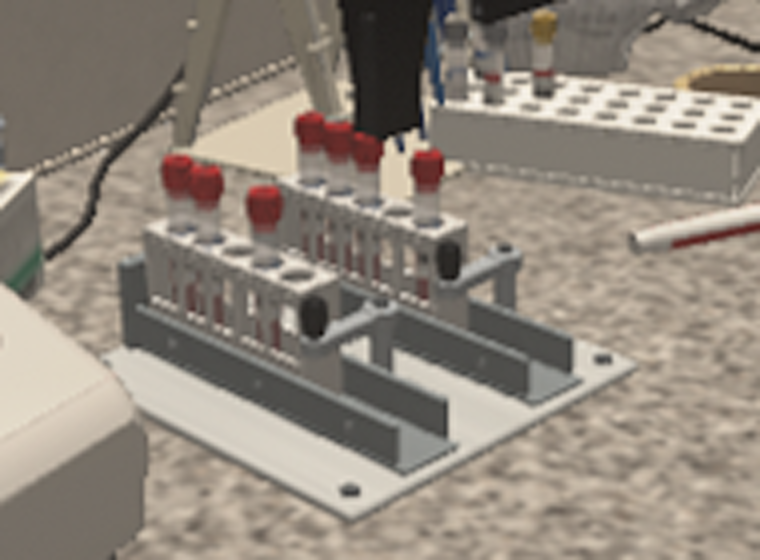

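Request:
{"fn": "apply_moves", "kwargs": {"moves": [[0.006, 0.2, 0, 0.006, 0, 0, 0], [0.006, 0.4, 0, 0.006, 0, 0, 0], [0.006, 0.55, 0.02, 0.006, 0, 0, 0], [0.006, 0.66, 0.03, 0.006, 0, 0, 0], [0.006, 0.686, 0.03, 0.006, 0, 0, 0], [0.006, 0.686, 0.03, 0.006, 0, 0, 0], [0.006, 0.686, 0.08, 0.006, 0, 0, 0], [0.006, 0.686, 0.13, 0.006, 0, 0, 0], [0.006, 0.686, 0.17, 0.006, 0, 0, 0], [0.006, 0.686, 0.178, 0.006, 0, 0, 0], [0.006, 0.686, 0.178, 0.006, 0, 0, 0], [0.006, 0.686, 0.178, 0.006, 0, 0, 0]]}}

```text
time_s: 12.75
tool_pos: [0.5846, -0.3044, 0.131]
tool_rot: [-179.5, 0.0, 64.0]
force: [0.7, 0.3, -0.3]
grip_width: 0.0007
grasp_force: 0.0
```

```bash
python3 -c "
from h import *
import cv2
plan((-.015,-.001,.135))
a=viewer.read_camera('side')[190:330,200:390]
cv2.imwrite('pics/s7.png',cv2.resize(a,None,fx=4,fy=4,interpolation=2)[:,:,::-1])"
```

```text
12.75 local [-0.0186 -0.0007  0.131 ] [-1.7953e+02  1.0000e-02  6.4040e+01] F [ 0.7  0.3 -0.3]
(-0.015, -0.001, 0.135) [-0.001  0.018 -0.02 ] [-0.006  0.     0.   ]
```

View pics/s7.png

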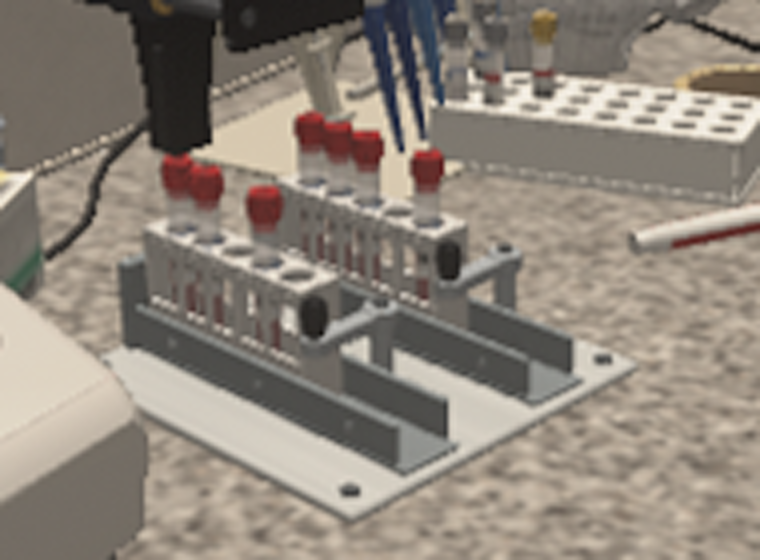

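Request:
{"fn": "apply_moves", "kwargs": {"moves": [[-0.001, 0.018, -0.02, -0.006, 0, 0, 0], [-0.001, 0.018, -0.02, -0.006, 0, 0, 0], [-0.001, 0.018, -0.02, -0.006, 0, 0, 0], [-0.001, 0.018, -0.02, -0.006, 0, 0, 0], [-0.001, 0.018, -0.02, -0.006, 0, 0, 0]]}}

```text
time_s: 13.3
tool_pos: [0.5876, -0.306, 0.1344]
tool_rot: [-180.0, 0.0, 64.0]
force: [-0.6, 0.4, 0.5]
grip_width: 0.0004
grasp_force: 0.0
```

```bash
python3 -c "
from h import *
plan((-.015,-.001,.135))"
```

```text
13.3 local [-0.0152 -0.0009  0.1344] [-179.99    0.     64.05] F [-0.6  0.4  0.5]
(-0.015, -0.001, 0.135) [-0.001  0.001 -0.003] [-0.  0.  0.]
```

Request:
{"fn": "apply_moves", "kwargs": {"moves": [[0, 0, 0, 0, 0, 0, 0], [0, 0, 0, 0, 0, 0, 0], [0, 0, 0, 0, 0, 0, 0], [0, 0, 0, 0, 0, 0, 0], [0, 0, 0, 0, 0, 0, 0], [0, 0, 0, 0, 0, 0, 0], [0, 0, 0, 0, 0, 0, 0], [0, 0, 0, 0, 0, 0, 0], [0, 0, 0, 0, 0, 0, 0], [0, 0, 0, 0, 0, 0, 0], [0, 0, 0, 0, 0, 0, 0], [0, 0, 0, 0, 0, 0, 0], [0, 0, 0, 0, 0, 0, 0], [0, 0, 0, 0, 0, 0, 0], [0, 0, 0, 0, 0, 0, 0], [0, 0, 0, 0, 0, 0, 0], [0, 0, 0, 0, 0, 0, 0], [0, 0, 0, 0, 0, 0, 0], [0, 0, 0, 0, 0, 0, 0], [0, 0, 0, 0, 0, 0, 0]]}}

```text
time_s: 15.3
tool_pos: [0.5877, -0.3061, 0.1346]
tool_rot: [180.0, 0.0, 64.0]
force: [-1.3, 0.2, -0.4]
grip_width: 0.0004
grasp_force: 0.0
```

Request:
{"fn": "apply_moves", "kwargs": {"moves": [[0, 0, 0, 0, 0, 0, 0], [0, 0, 0, 0, 0, 0, 0], [0, 0, 0, 0, 0, 0, 0], [0, 0, 0, 0, 0, 0, 0], [0, 0, 0, 0, 0, 0, 0]]}}

```text
time_s: 15.8
tool_pos: [0.5877, -0.3061, 0.1346]
tool_rot: [180.0, 0.0, 64.0]
force: [-0.8, -0.6, -0.2]
grip_width: 0.0004
grasp_force: 0.0
```

```bash
python3 -c "
from h import *
print(here(),env.get_obs()['time_s']); print(env.sign_off())"
```

```text
[-0.0151402  -0.00090536  0.13455476] 15.8
the job is handed in; nothing more can be done
None
```

The job is handed in at 15.8 s: the carrier was pushed home until it met the end stop, its catch was swung across to its limit, and the fingertips were held about 1 cm above the first tube's cap for 2.5 s. The position over the cap is good to about 1–2 mm; sign-off returned no verdict.

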